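Close and lock the filter hatch of a watchmaker's dust extractor

TASK

The filter hatch on top of the bench dust extractor stands ajar. Push it fully shut with a fingertip, then set the fingertip in the slot of the round quarter-turn fastener and turn it clockwise (seen from above) to its stop, so that the hatch is locked. Only push: do not lift the hatch further open, leave the things standing around alone, and finish clear of everything.

Things in the scene. Friction and masses are not known exactly. Their poses are not given: they have to be found in the camera images.
- extractor: White bench dust extractor, a box 300 mm (x) by 260 mm (y) by 100 mm high, fixed to the bench. Origin at the centre of its underside, x from its front (nearer the robot) to its rear, z up. In its top is a square hatch: hinge line along y at x = +60 mm, free edge at x = -140 mm, y from -100 to +100 mm; shut, its top face is level with the top of the housing (z = 100 mm). Front rim 10 mm, side rims 30 mm wide; behind the hinge lies a plain deck 90 mm deep.
- hatch (a joint): Opening angle of the hatch (rad): 0 shut and flush, starts 0.12 to 0.35, its stop is at 0.6. A plain aluminium plate 200 by 200 by 8 mm, 0.35 kg; the hinge is stiff, so it stays where it is left; about 1 to 4 N down on the free edge shuts it. A steel tongue under the fastener catches on the housing if the fastener is turned before the hatch is shut.
- hatch_edge (a point): Middle of the hatch's free edge, on its top face, moving with it; x points from the free edge to the hinge (200 mm away), y along the edge, z out of the top face. Between this edge and the round head of the fastener lies 28 mm of plain plate.
- cam (a joint): Turn of the fastener (rad): 0 unlocked (slot parallel to the hinge), pi/2 locked (slot at right angles to the hinge), with a hard stop at each. It grows clockwise seen from above, starts at 0 to 0.3 and stays where it is left; turning takes about 0.12 N m (some 5 N at 26 mm from its axis).
- slot (a point): On the fastener's axis, at the mouth of the slot, turning with the fastener; 80 mm from the free edge of the hatch and midway along it. Flat steel head 104 mm across, 4 mm proud of the hatch. The slot runs through the axis along this frame's y: 84 mm long, 34 mm wide, 16 mm deep, straight walls and flat floor, closed at both ends. z points out of the hatch (up when shut).
- dome: Loose glass dust dome, 90 mm across and 84 mm high with a knob, standing on the bench on the extractor's +y side; origin at the centre of its base. Leave alone.
- jar: Loose amber jar, 48 mm across, 55 mm high, on the bench on the -y side; origin at the centre of its base. Leave alone.
- holder: Loose brass movement holder, a disc 52 mm across with a 60 mm bar, 22 mm high, on the bench on the -y side; origin at the centre of its base. Leave alone.
- tin: Loose steel tin, 40 mm across, 22 mm high, on the extractor's rear deck behind the hinge; origin at the centre of its base. Leave alone.

How it is judged:
On the way, in this order (a step that is already met when the one before it is completed fails the run):
1. the hatch is shut while the fastener is still unlocked (value of joint hatch below 0.025 rad and value of joint cam below 0.7 rad), for 0.2 s.
2. the fastener is turned to its locked stop with the hatch shut (value of joint hatch below 0.025 rad and value of joint cam above 1.42 rad), for 0.2 s.
At the end, for the whole second after the job is handed in: The hatch is shut (within 0.025 rad, 5 mm at its edge), the fastener is turned to within about 8 degrees of its quarter-turn stop (over 1.42 rad) and is at rest (all of step 2 and velocity of joint cam below 0.05 rad/s); the robot touches nothing.
It fails at once if the hatch is lifted further open (past 0.45 rad) (value of joint hatch above 0.45 rad).
It fails at once if the dome is shifted or lifted by more than 15 mm (distance of dome from where it was at the start of the episode above 0.015 m).
It fails at once if the jar is shifted or lifted by more than 15 mm (distance of jar from where it was at the start of the episode above 0.015 m).
It fails at once if the holder is shifted or lifted by more than 15 mm (distance of holder from where it was at the start of the episode above 0.015 m).
It fails at once if the tin is shifted or lifted by more than 15 mm (distance of tin from where it was at the start of the episode above 0.015 m).
It also fails if it takes over 42 s, if anything falls off the work surface, if the arm or the gripper's body presses on something with over 40 N, if the wrist force passes 120 N, or if a joint passes its speed limit or range.

ROBOT

A 7-joint arm with a two-finger parallel gripper is mounted at the origin on the work surface. World frame = base frame: x ahead of the robot, y to its left, z up, the work surface at z = 0. Lengths are in m, angles in rad, forces in N, time in s.
With the tool pointing down it reaches from about 0.35 to 0.775 m from the base axis. Payload 3.1 kg.
Tool frame: the origin (TCP) lies between the finger pads; the fingertips stand 22 mm ahead of it and the grasp point (between the pads) lies 3 mm ahead of it (env.tips_ahead is the distance from the TCP to the fingertips, in m); z points along the fingers, x is the direction in which the jaws open and shut, and the axes are right-handed (so a half turn about z gives the same grasp; the last joint's range is limited). The gripper opens to 85 mm and grips with 20 to 120 N. Pads are 22 mm wide; open, the fingers measure 114 mm over their backs; the gripper's body (76 mm by 85 mm) begins 54 mm behind the grasp point. The pads swing forward as they close: fully open they stand 13 mm farther back than shut.
Start: joints at [1.141, 0.311, 0.014, 1.512, -0.004, 1.319, -0.027], TCP at [0.208, -0.509, 0.253] pointing down, gripper open.
Joint ranges: [-2.7, 2.7], [-0.3, 1.91], [-1.27, 1.3], [0.12, 2.57], [-1.44, 4.58], [0.2, 2.03], [-3.05, 3.05]. Speed limits (rad/s): [2.79, 2.79, 3.14, 3.14, 3.14, 3.14, 3.14].

INTERFACE

Orientations are given as [roll, pitch, yaw] about the fixed x, y, z axes, in that order (R = Rz(yaw) Ry(pitch) Rx(roll)).
In Python, from station import env gives the robot as it stands.
- The arm moves only by the tool send_rows, never from a script. Its argument "rows" is a list of rows, each a list of 7 numbers: the shift along the world's x, y, z in mm, then the turn, a rotation vector about the world's x, y, z in rad, then the finger opening in mm, from 0 to 85.4. In form: [[dx, dy, dz, ax, ay, az, grip], ...]. A call has exactly 5 rows; each row shifts and turns the pose as measured when the row begins; what a row does not reach is not made up. A row lasts 1/8 s, in which the tool goes at most 62.5 mm and 10.7 degrees, less where a joint would pass 70% of its speed; a pose out of reach is approached as far as the arm can. A call with a gripper value outside its range is refused whole. The fingers move at their own pace and stop on an object; "grip_force" is the grip in N (left out, the last holds). Time passes only in rows, so rows that do not move let the fingers close, or fill a call up. It gives the time, the measured TCP pose, the force and the opening at its end, in the units of the state.
- env.observe(): the state, without advancing time (a new reading comes with each control period).
- env.snapshot(name): name is "scene" or "side" or "wrist"; returns (picture, depth): 384x512x3 uint8, red, green, blue; 384x512 float32, m along the optical axis (not along the pixel's ray), 0 where there is no reading.
- env.get_calibration(name): a dict with "fx", "fy", "cx", "cy" (pixels), "T" (4x4, takes a point from camera to world coordinates). Camera axes: x right, y down, z forward; pixel columns grow to the right and rows downward; lengths in m; the calibration is good to about 2 mm. A picture is of the moment at which its call begins: read the wrist's pose just before it. get_calibration takes no time and is no camera call; for the wrist camera it gives the pose at the moment of the call.
- env.finish_job(): hands the job in, once; it reports no verdict.
The state is a dict: "time": time; "q": joint angles; "joint_velocities": joint speeds; "effort": joint torques, N m; "ee_pos": TCP position; "orientation": TCP orientation; "contact_force": force on the tool from outside, world axes, zero at the start; "ft_torque": the same for the moment, N m; "width": opening from 0.0 (shut) to 1.0 (fully open).
Only numpy, scipy, OpenCV 4.12 (cv2) and the standard library are available. Lean on these libraries where they do the work, as an engineer would, in place of code of your own. Each camera call takes 0.05 s, during which the arm holds its last target. There are 200 camera calls.

## Working session

There is one attempt and no reset: what is moved stays moved. The work goes in short steps, Python scripts to look and compute and a tool call to move; the robot and the scene stay as the last step left them, time stands still between calls to the robot, and variables do not carry over. Pictures are saved under pics/ and viewed, about 8 in all and at most 12, crops included, and the job is handed in when it is done.

Besides the shell and the picture viewer there is one more tool, called after "Request:" in YAML: its name, and indented under it one key for each argument. send_rows: Moves the arm, as the interface text tells. Its arguments: {"type":"object","properties":{"rows":{"type":"array","items":{"type":"array","items":{"type":"number"}}},"grip_force":{"type":"number"}},"required":["rows"]}

```bash
mkdir -p pics; ls; python3 - <<'E'
from station import env
import cv2,numpy as np
o=env.observe();print(o)
for n in("scene","side"):
    p,d=env.snapshot(n);cv2.imwrite(f"pics/{n}0.png",p[:,:,::-1]);np.savez(f"pics/{n}0.npz",p=p,d=d)
    c=env.get_calibration(n);print(n,c)
E
```

```text
pics
{'time': 0.0, 'q': array([ 1.14128785,  0.31174553,  0.01401236,  1.51304298, -0.0044216 ,
        1.31918674, -0.02721228]), 'joint_velocities': array([-1.36692171e-03,  3.83063857e-04,  2.65605362e-04, -5.01242485e-04,
       -5.07031328e-04, -1.11227223e-03, -4.36886333e-05]), 'effort': array([-6.20045557e-04, -3.79914808e+01,  1.45643363e-01, -2.30591261e+01,
        1.21996566e-02,  1.37602421e-02, -1.11595665e-05]), 'ee_pos': array([ 0.20774593, -0.50853524,  0.25221583]), 'orientation': array([ 3.14151070e+00,  2.35018363e-03, -1.18294819e+00]), 'contact_force': array([ 0.06122048, -0.51873819,  0.40873466]), 'ft_torque': array([-0.10167862, -0.00653693, -0.03049158]), 'width': 1.0041237136374452}
scene {'fx': 472.70670081620693, 'fy': 472.70670081620693, 'cx': 260.5096270124034, 'cy': 190.41283641776934, 'T': array([[-0.48864339,  0.75085755, -0.44434286,  1.03782431],
       [ 0.87247795,  0.42235665, -0.2457582 ,  0.28127949],
       [ 0.00314176, -0.50776747, -0.86148844,  0.91670476],
       [ 0.        ,  0.        ,  0.        ,  1.        ]])}
side {'fx': 451.46930937257446, 'fy': 451.46930937257446, 'cx': 259.0404100056167, 'cy': 194.25420655424554, 'T': array([[-0.81320257, -0.44728304,  0.37234321,  0.24976308],
       [-0.58193416,  0.61684444, -0.52995808,  0.5814498 ],
       [ 0.00736342, -0.6476425 , -0.76190877,  0.83041494],
       [ 0.        ,  0.        ,  0.        ,  1.        ]])}
```

```bash
python3 -c "
import cv2,numpy as np
a=cv2.imread('pics/scene0.png');b=cv2.imread('pics/side0.png')
cv2.imwrite('pics/both.png',cv2.resize(np.vstack([a,b]),(400,600)));cv2.imwrite('pics/sc.png',cv2.resize(a,(800,600)))"
```

```text
(no output)
```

View pics/scene0.png

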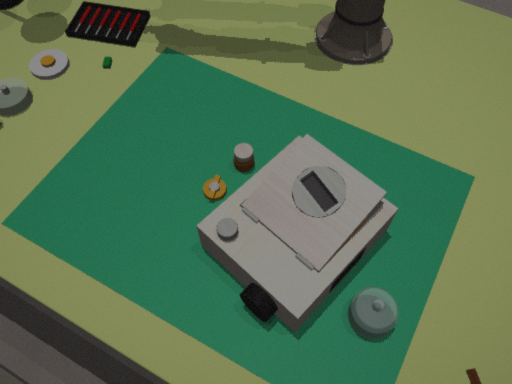

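View pics/side0.png

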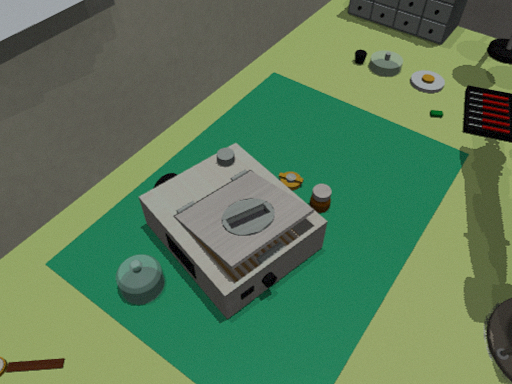

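```bash
cat >h.py <<'E'
import numpy as np,cv2
from station import env
def ray(n,u,v):
    c=env.get_calibration(n);T=c["T"];r=T[:3,:3]@np.array([(u-c["cx"])/c["fx"],(v-c["cy"])/c["fy"],1]);return T[:3,3],r
def onz(n,u,v,z):
    o,r=ray(n,u,v);return o+r*(z-o[2])/r[2]
def cloud(n,d):
    c=env.get_calibration(n);v,u=np.mgrid[:384,:512]
    P=np.stack([(u-c["cx"])/c["fx"]*d,(v-c["cy"])/c["fy"]*d,d],-1);return P@c["T"][:3,:3].T+c["T"][:3,3]
E
python3 - <<'E'
from h import *
np.set_printoptions(precision=4,suppress=True)
for n,c in(("scene",[(202,228),(296,308),(395,210)]),("side",[(236,149),(142,206),(230,290),(323,222)])):
    Q=[onz(n,*p,.1) for p in c];print(n,Q)
    for a,b in zip(Q,Q[1:]):print(np.linalg.norm(b-a),np.arctan2(*(b-a)[1::-1]))
    f=np.load(f"pics/{n}0.npz");P=cloud(n,f["d"]);p=f["p"].astype(int)
    for m in ([(270,200),(330,235),(319,160),(240,240),(280,285),(319,191),(345,200)] if n=="scene" else [(200,215),(280,195),(250,250),(160,205),(215,165),(248,216),(228,217)]):print(m,P[m[1],m[0]],p[m[1],m[0]])
    # slot: dark patch
    m=(p.sum(2)<200).astype(np.uint8)
    k,l,s,cc=cv2.connectedComponentsWithStats(m)
    for i in range(1,k):
        if 100<s[i,4]<3000:print(s[i],cc[i])
E
```

```text
scene [array([ 0.7444, -0.0085,  0.1   ]), array([0.7945, 0.2191, 0.1   ]), array([0.5262, 0.2998, 0.1   ])]
0.2330706208056185 1.3542475951213535
0.28011084952718907 2.8494106992059347
(270, 200) [0.6307 0.0775 0.1082] [143 134 129]
(330, 235) [0.6436 0.2125 0.1121] [143 138 134]
(319, 160) [0.5201 0.1269 0.1413] [144 141 134]
(240, 240) [0.7296 0.0671 0.0979] [143 141 135]
(280, 285) [0.7709 0.1749 0.0989] [143 144 135]
(319, 191) [0.5704 0.1539 0.1173] [60 54 58]
(345, 200) [0.5733 0.2082 0.1332] [138 135 130]
[  0   0  24  18 204] [8.5686 5.2157]
[  65    1   86   46 2658] [108.2427  23.5576]
[  0  90  33  26 328] [ 17.5518 106.064 ]
[233 154  22  21 325] [244.1754 164.5385]
[301 171  37  40 643] [318.7403 190.8631]
[204 188  23  16 112] [215.5893 196.8036]
[334 201  48  54 166] [362.2831 222.9277]
[347 300  48  43 516] [366.4128 329.8895]
[  0 364  29  20 118] [ 13.0508 374.1695]
[466 369  15  15 145] [472.9172 376.2345]
side [array([ 0.7302, -0.0073,  0.1   ]), array([0.7845, 0.2418, 0.1   ]), array([0.5175, 0.2878, 0.1   ]), array([0.4593, 0.0574, 0.1   ])]
0.25490534682046484
[... 285 characters left out ...]
5]
(215, 165) [0.7365 0.0618 0.1007] [160 159 150]
(248, 216) [0.5834 0.144  0.1164] [46 46 49]
(228, 217) [0.6088 0.1754 0.1268] [126 129 127]
[   0    0  114   64 2166] [50.0268 27.6616]
[354  50  13  15 146] [359.6986  56.6712]
[369  62  30  14 217] [382.6313  70.1152]
[ 463   85   49   57 2221] [488.1684 113.4066]
[153 173  24  15 125] [164.144 178.464]
[308 193  23  21 297] [319.6667 203.5051]
[229 204  41  24 238] [249.3782 216.5924]
[284 219  29  21 248] [298.8065 228.8468]
[178 220  68  62 461] [219.4881 259.8004]
[240 235  51  37 469] [264.3539 253.194 ]
[117 272  49  34 586] [142.5836 293.9898]
[ 485  298   27   84 1429] [501.119  334.8558]
[  0 359  65  17 558] [ 32.8387 365.1111]
```

```bash
cat >>h.py <<'E'
def plane(P):
    c=P.mean(0)
    for _ in range(6):
        n=np.linalg.svd(P-c,full_matrices=False)[2][2];r=np.abs((P-c)@n);P=P[r<=max(np.percentile(r,90),.0015)];c=P.mean(0)
    n=np.linalg.svd(P-c,full_matrices=False)[2][2];return c,n*np.sign(n[2])
E
python3 - <<'E'
from h import *
np.set_printoptions(precision=4,suppress=True)
H={"scene":[(262,200),(298,165),(285,215),(330,235),(300,230),(365,195),(345,220),(308,232)],"side":[(200,210),(215,238),(250,190),(280,195),(240,245),(285,225),(210,225),(235,195)]}
D={"scene":[(225,245),(250,265),(285,280),(240,250)],"side":[(160,205),(215,170),(190,190),(205,175)]}
S={"scene":(319,191),"side":(249,216)}
W=[]
for n in H:
    f=np.load(f"pics/{n}0.npz");d=f["d"];P=cloud(n,d);p=f["p"].astype(int)
    pts=lambda L:np.vstack([P[v-3:v+4,u-3:u+4].reshape(-1,3) for u,v in L])
    c,nn=plane(pts(H[n]));c2,n2=plane(pts(D[n]));print(n,"hatch",c,nn,"angle",np.arccos(nn[2]),"deck",c2,n2)
    az=np.arctan2(nn[1],nn[0]);print("tilt az",az,np.degrees(az))
    m=(p.sum(2)>330)&(P[...,2]>.093)&(P[...,2]<.19)&(P[...,0]>.4)&(P[...,0]<.85)&(P[...,1]>-.05)&(P[...,1]<.35)&(d>0)
    m=cv2.erode(m.astype(np.uint8),np.ones((2,2)))>0
    W.append(P[m]);print(m.sum(),cv2.minAreaRect(P[m][:,:2].astype(np.float32)*1000))
    h=c+nn*.004
    k,l,s,cc=cv2.connectedComponentsWithStats(((p.sum(2)<235)).astype(np.uint8));i=l[S[n][1],S[n][0]]
    v,u=np.nonzero(l==i);Q=[]
    for a,b in zip(u,v):
        o,r=ray(n,a,b);Q.append(o+r*((h-o)@nn)/(r@nn))
    Q=np.array(Q);e1=np.cross([0,1,0],nn);e1/=np.linalg.norm(e1);e2=np.cross(nn,e1)
    q=np.stack([(Q-h)@e1,(Q-h)@e2],-1)
    R=cv2.minAreaRect((q*1000).astype(np.float32));bx=cv2.boxPoints(R)/1000
    print("slot area px",s[i],"rect mm",R[1],"centre",h+e1*R[0][0]/1000+e2*R[0][1]/1000,"mean",Q.mean(0))
    w=np.linalg.svd(Q-Q.mean(0),full_matrices=False)[2][0];print("dir",w,np.degrees(np.arctan2(w[1],w[0])))
A=np.vstack(W);print("both",cv2.minAreaRect(A[:,:2].astype(np.float32)*1000))
E
```

```text
scene hatch [0.6185 0.1592 0.1178] [ 0.2377 -0.0579  0.9696] angle 0.24711911897982422 deck [0.7553 0.105  0.0989] [-0.0156  0.0053  0.9999]
tilt az -0.23876067257083047 -13.679978852013544
16296 ((631.9896850585938, 141.4193878173828), (258.1795959472656, 297.66009521484375), 75.74897766113281)
slot area px [300 171  38  41 680] rect mm (81.7552719116211, 32.65843963623047) centre [0.5781 0.1546 0.1316] mean [0.5784 0.1552 0.1315]
dir [ 0.4593  0.8863 -0.0597] 62.602929328505745
side hatch [0.5944 0.1582 0.1262] [ 0.2341 -0.0613  0.9703] angle 0.24439770402967584 deck [0.7361 0.1305 0.1015] [-0.0057 -0.003   1.    ]
tilt az -0.25630234057184015 -14.685042394091086
10705 ((629.3327026367188, 140.34146118164062), (258.6658630371094, 297.79522705078125), 75.55323028564453)
slot area px [227 204  43  24 421] rect mm (81.15206146240234, 30.795499801635742) centre [0.5769 0.154  0.1343] mean [0.5772 0.1552 0.1343]
dir [ 0.4709  0.8803 -0.0579] 61.856937763418394
both ((630.4089965820312, 140.77403259277344), (260.24700927734375, 300.0916748046875), 75.6653060913086)
```

Request:
send_rows:
  rows:
    - [20,42,0,0,0,0.15,0]
    - [20,42,0,0,0,0.15,0]
    - [20,42,0,0,0,0.15,0]
    - [20,42,0,0,0,0.15,0]
    - [20,42,0,0,0,0.15,0]

```text
time: 0.72
ee_pos: [0.3059, -0.2946, 0.2491]
orientation: [3.14, 0.006, -0.418]
contact_force: [0.4, -0.1, -0.3]
width: 0.003
```

Request:
send_rows:
  rows:
    - [20,42,0,0,0,0.15,0]
    - [20,42,0,0,0,0.15,0]
    - [20,42,0,0,0,0.15,0]
    - [20,42,0,0,0,0.15,0]
    - [20,42,0,0,0,0.15,0]

```text
time: 1.35
ee_pos: [0.4067, -0.0769, 0.2477]
orientation: [3.14, 0.008, 0.356]
contact_force: [-0.4, -0.9, 0.1]
width: 0.002
```

```bash
python3 -c "
from station import env
print(env.tips_ahead);o=env.observe();print(o['time'],o['ee_pos'],o['orientation'],o['q'],o['contact_force'],o['width'])"
```

```text
0.022
1.35 [ 0.40666358 -0.07690472  0.24771159] [3.14003031 0.00827831 0.35641135] [ 0.64474007  0.06360704 -0.52569691  1.83558487  0.03898071  1.25783825
  0.46410335] [-0.35797228 -0.88679674  0.14093825] 0.0016217941837510974
```

Request:
send_rows:
  rows:
    - [19,39,0,0,0,0.146,0]
    - [19,39,0,0,0,0.146,0]
    - [19,39,-10,0,0,0.146,0]
    - [19,39,-20,0,0,0.146,0]
    - [17,38,-20,0,0,0.146,0]

```text
time: 1.98
ee_pos: [0.5023, 0.1231, 0.1967]
orientation: [3.137, 0.008, 1.109]
contact_force: [-0.2, -0.3, 0.2]
width: -0.002
```

Request:
send_rows:
  rows:
    - [0,0,-6,0,0,0,0]
    - [0,0,-6,0,0,0,0]
    - [0,0,-6,0,0,0,0]
    - [0,0,-6,0,0,0,0]
    - [0,0,-6,0,0,0,0]

```text
time: 2.6
ee_pos: [0.5011, 0.1228, 0.1641]
orientation: [3.14, 0.01, 1.108]
contact_force: [-0.4, 0.4, 3.8]
width: -0.004
```

Request:
send_rows:
  rows:
    - [0,0,-6,0,0,0,0]
    - [0,0,-6,0,0,0,0]
    - [0,0,-6,0,0,0,0]
    - [0,0,-6,0,0,0,0]
    - [0,0,-6,0,0,0,0]

```text
time: 3.22
ee_pos: [0.5005, 0.1227, 0.1328]
orientation: [3.14, 0.01, 1.108]
contact_force: [-1.7, 0.9, 2.4]
width: -0.002
```

Request:
send_rows:
  rows:
    - [0,0,-4,0,0,0,0]
    - [0,0,-4,0,0,0,0]
    - [0,0,-3,0,0,0,0]
    - [0,0,-3,0,0,0,0]
    - [0,0,-2,0,0,0,0]

```text
time: 3.85
ee_pos: [0.5003, 0.1229, 0.122]
orientation: [3.138, 0.014, 1.108]
contact_force: [-5.7, -0.6, 11.2]
width: -0.001
```

Request:
send_rows:
  rows:
    - [0,0,-3,0,0,0,0]
    - [0,0,-3,0,0,0,0]
    - [0,0,20,0,0,0,0]
    - [-10,-40,50,0,0,0,38]
    - [-20,-60,20,0,0,0,38]

```text
time: 4.47
ee_pos: [0.4724, 0.0285, 0.2111]
orientation: [3.132, 0.014, 1.119]
contact_force: [0.2, -2.1, -0.2]
width: 0.418
```

Request:
send_rows:
  rows:
    - [-20,-60,0,0,0,0,38]
    - [-20,-60,0,0,0,0,38]
    - [-10,-40,0,0,0,0,38]
    - [0,0,0,0,0,0,38]
    - [0,0,0,0,0,0,38]

```text
time: 5.1
ee_pos: [0.4219, -0.1424, 0.213]
orientation: [3.12, 0.017, 1.107]
contact_force: [-0.3, 0.2, -0.8]
width: 0.446
```

```bash
cat >m.py <<'E'
from h import *
import sys
np.set_printoptions(precision=4,suppress=True)
t=sys.argv[1];o=env.observe();print(o["time"],o["ee_pos"],o["orientation"],o["q"],o["width"])
C=np.array([.6304,.1408,.1]);ex=np.array([.9686,-.2487,0]);ey=np.array([.2487,.9686,0])
ims=[]
for n in("scene","side"):
    p,d=env.snapshot(n);ims.append(p[90:330,100:420,::-1]);P=cloud(n,d);p=p.astype(int)
    X=(P-C)@ex;Y=(P-C)@ey;g=(d>0)&(abs(P[...,2]-.1)<.08)
    m=g&(X>-.13)&(X<.05)&(abs(Y)<.09)&(np.hypot(X+.06,Y)>.056)
    c,nn=plane(P[m]);print(n,"hatch",c,"angle",-nn@ex/nn[2],"(tilt, + = along -ex)",nn)
    z=g&(np.hypot(X+.06,Y)<.05)
    k,l,s,cc=cv2.connectedComponentsWithStats((z&(p.sum(2)<235)).astype(np.uint8));i=1+s[1:,4].argmax()
    v,u=np.nonzero(l==i);Q=np.array([onz(n,a,b,.104) for a,b in zip(u,v)])
    R=cv2.minAreaRect((Q[:,:2]*1000).astype(np.float32));w=np.linalg.svd(Q-Q.mean(0),full_matrices=False)[2][0]
    a=np.degrees(np.arctan2(w[1],w[0]));print("slot",s[i,4],R,"dir",a%180,"cam",(75.6-a+10)%180-10)
cv2.imwrite(f"pics/{t}.png",np.hstack(ims))
E
python3 m.py a1
```

```text
5.1 [ 0.4219 -0.1424  0.213 ] [3.1204 0.0168 1.1066] [ 0.8499  0.1594 -0.6449  1.8403  0.1277  1.1601  1.2684] 0.4460667245973029
scene hatch [0.606  0.1511 0.0985] angle 1.958653117140229e-05 (tilt, + = along -ex) [-0.0003 -0.001   1.    ]
slot 574 ((574.7447509765625, 155.77232360839844), (81.91304779052734, 32.132198333740234), 62.663848876953125) dir 62.22108016925563 cam 13.378919830744366
side hatch [0.5958 0.1546 0.1013] angle 0.000947541232758523 (tilt, + = along -ex) [-0.0008  0.0009  1.    ]
slot 522 ((573.4236450195312, 154.3474578857422), (81.47642517089844, 31.5029239654541), 62.16959762573242) dir 61.953115822482374 cam 13.64688417751762
```

View pics/a1.png

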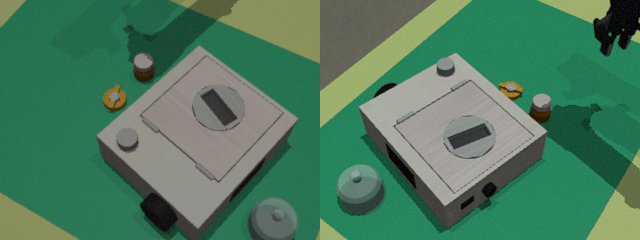

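Request:
send_rows:
  rows:
    - [20,40,0,0.024,0.011,-0.023,38]
    - [20,40,0,0,0,0,38]
    - [20,40,0,0,0,0,38]
    - [20,40,0,0,0,0,38]
    - [20,40,0,0,0,0,38]

```text
time: 5.82
ee_pos: [0.5244, 0.0669, 0.2129]
orientation: [3.14, -0.0, 1.088]
contact_force: [0.5, 0.0, 0.5]
width: 0.449
```

Request:
send_rows:
  rows:
    - [20,38,-10,0,0,0,38]
    - [18,35,-15,0,0,0,38]
    - [12,20,-15,0,0,0,38]
    - [0,0,-10,0,0,0,38]
    - [0,0,0,0,0,0,38]

```text
time: 6.45
ee_pos: [0.5739, 0.1771, 0.1611]
orientation: [-3.14, -0.007, 1.108]
contact_force: [0.7, -0.6, 0.3]
width: 0.445
```

Request:
send_rows:
  rows:
    - [0,-20,0,0,0,-0.02,38]
    - [0,0,0,0,0,0,38]
    - [0,0,-8,0,0,0,38]
    - [0,0,-8,0,0,0,38]
    - [0,0,0,0,0,0,38]

```text
time: 7.08
ee_pos: [0.5746, 0.1514, 0.146]
orientation: [3.14, -0.006, 1.081]
contact_force: [0.1, -0.5, -0.9]
width: 0.449
```

Request:
send_rows:
  rows:
    - [0,3,0,0,0.005,0,38]
    - [0,0,-7,0,0,0,38]
    - [0,0,-7,0,0,0,38]
    - [0,0,-3,0,0,0,38]
    - [0,0,0,0,0,0,38]

```text
time: 7.7
ee_pos: [0.5743, 0.1557, 0.1275]
orientation: [-3.138, -0.004, 1.082]
contact_force: [-0.2, -0.4, -1.2]
width: 0.444
```

```bash
python3 - <<'E'
from h import *
a=[]
for n,(u,v) in(("scene",(319,185)),("side",(249,216))):
    p,d=env.snapshot(n);a.append(cv2.resize(p[v-65:v+65,u-65:u+65,::-1],(390,390)))
cv2.imwrite("pics/a2.png",np.hstack(a))
E
```

```text
(no output)
```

View pics/a2.png

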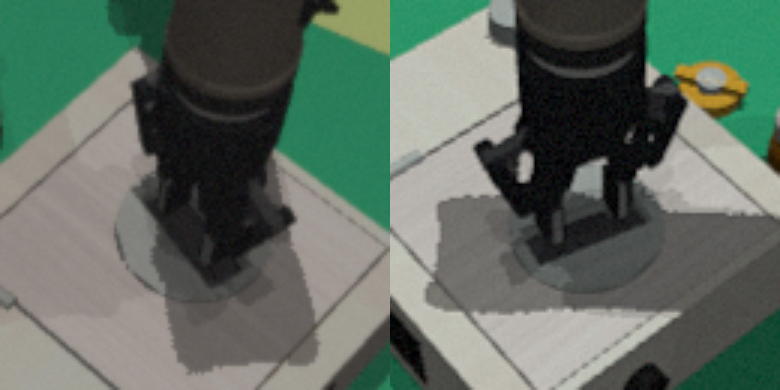

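Both fingertips stand above the dark slot and line up with it (both panels), so I descend.

Request:
send_rows:
  rows:
    - [0,0,-4,0,0,0,38]
    - [0,0,-4,0,0,0,38]
    - [0,0,-4,0,0,0,38]
    - [0,0,-4,0,0,0,38]
    - [0,0,0,0,0,0,38]

```text
time: 8.43
ee_pos: [0.5747, 0.1557, 0.111]
orientation: [-3.139, -0.004, 1.082]
contact_force: [0.2, -0.1, 0.0]
width: 0.445
```

Request:
send_rows:
  rows:
    - [0,0,-2,0,0,0,38]
    - [0,0,-2,0,0,0,38]
    - [0,0,-2,0,0,0,38]
    - [0,0,0,0,0,0,38]
    - [0,0,0,0,0,0,38]

```text
time: 9.05
ee_pos: [0.5753, 0.1561, 0.1095]
orientation: [3.141, -0.005, 1.082]
contact_force: [-0.3, -0.0, -1.3]
width: 0.447
```

Request:
send_rows:
  rows:
    - [-1,0,-3,0,0,0,38]
    - [0,0,-3,0,0,0,38]
    - [0,0,0,0,0,-0.08,38]
    - [0,0,0,0,0,-0.1,38]
    - [0,0,0,0,0,-0.1,38]

```text
time: 9.68
ee_pos: [0.5748, 0.1588, 0.1093]
orientation: [3.14, -0.008, 0.794]
contact_force: [-0.6, 1.1, 0.7]
width: 0.444
```

Request:
send_rows:
  rows:
    - [0,-3,1,0,0.005,-0.1,38]
    - [0,0,0,0,0,-0.1,38]
    - [0,0,0,0,0,-0.1,38]
    - [0,0,0,0,0,-0.1,38]
    - [0,0,0,0,0,0,38]

```text
time: 10.3
ee_pos: [0.5755, 0.1572, 0.1096]
orientation: [-3.14, -0.007, 0.385]
contact_force: [-0.8, 0.1, -0.1]
width: 0.447
```

```bash
python3 - <<'E'
from h import *
a=[]
o=env.observe();print(o["contact_force"],o["ft_torque"])
for n,(u,v) in(("scene",(319,185)),("side",(249,216))):
    p,d=env.snapshot(n);a.append(cv2.resize(p[v-65:v+65,u-65:u+65,::-1],(390,390)))
cv2.imwrite("pics/a3.png",np.hstack(a))
E
```

```text
[-0.77107835  0.09233881 -0.11335637] [-0.02809628 -0.00111072  0.02517172]
```

View pics/a3.png

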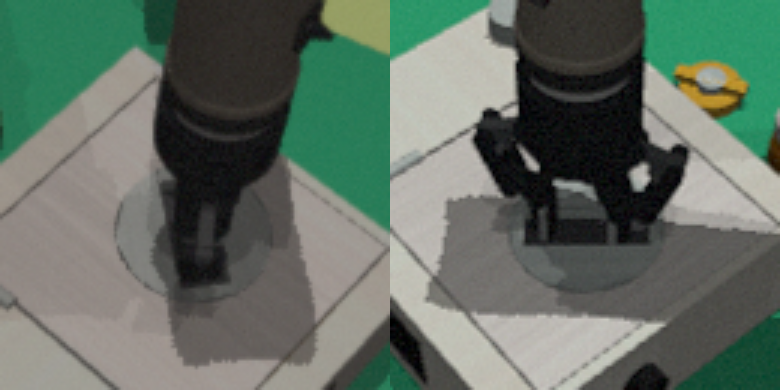

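The slot is turning along with the fingers, so I carry on towards the stop.

Request:
send_rows:
  rows:
    - [-1,-2,0,0,0.005,-0.1,38]
    - [0,0,0,0,0,-0.1,38]
    - [0,0,0,0,0,-0.1,38]
    - [0,0,0,0,0,-0.1,38]
    - [0,0,0,0,0,0,38]

```text
time: 11.02
ee_pos: [0.5759, 0.156, 0.1094]
orientation: [-3.137, -0.006, -0.018]
contact_force: [0.4, 0.1, 0.5]
width: 0.445
```

Request:
send_rows:
  rows:
    - [-1,0,0,0,0,-0.1,38]
    - [0,0,0,0,0,-0.08,38]
    - [0,0,0,0,0,-0.07,38]
    - [0,0,0,0,0,-0.06,38]
    - [0,0,0,0,0,0,38]

```text
time: 11.65
ee_pos: [0.5758, 0.155, 0.1092]
orientation: [-3.137, -0.007, -0.324]
contact_force: [0.1, -0.3, 0.7]
width: 0.454
```

```bash
python3 -c "
from station import env
o=env.observe();print(o['ee_pos'],o['orientation'],o['contact_force'],o['ft_torque'])"
```

```text
[0.57580158 0.15504807 0.1092403 ] [-3.13738153 -0.00697151 -0.32449502] [ 0.11059398 -0.31526326  0.73479209] [-0.09429633  0.10313416  0.0497669 ]
```

Request:
send_rows:
  rows:
    - [0,0,0,0,0,-0.05,38]
    - [0,0,0,0,0,-0.05,38]
    - [0,0,0,0,0,-0.05,38]
    - [0,0,0,0,0,-0.05,38]
    - [0,0,0,0,0,-0.05,38]

```text
time: 12.28
ee_pos: [0.5757, 0.1545, 0.1093]
orientation: [-3.139, -0.008, -0.562]
contact_force: [-0.8, -2.0, 2.3]
width: 0.445
```

```bash
python3 -c "
from station import env
o=env.observe();print(o['ee_pos'],o['orientation'],o['contact_force'],o['ft_torque'])"
```

```text
[0.57567208 0.15453511 0.10929027] [-3.13920659 -0.00772226 -0.56199734] [-0.77636783 -2.00504086  2.32036747] [-0.24671472  0.07925123  2.30151407]
```

Twist torque has risen to 2.3 N m, so the fastener is at its stop. I hold briefly, back off the slack and lift out.

Request:
send_rows:
  rows:
    - [0,0,0,0,0,-0.02,38]
    - [0,0,0,0,0,-0.02,38]
    - [0,0,0,0,0,0.1,38]
    - [0,0,0,0,0,0.1,38]
    - [0,0,0,0,0,0,38]

```text
time: 12.9
ee_pos: [0.5754, 0.1555, 0.1091]
orientation: [-3.137, -0.007, -0.396]
contact_force: [-0.9, -1.3, 2.1]
width: 0.446
```

Request:
send_rows:
  rows:
    - [0,0,10,0,0,0,38]
    - [0,0,20,0,0,0,38]
    - [0,0,40,0,0,0,38]
    - [-10,-20,40,0,0,0,38]
    - [-20,-40,0,0,0,0,38]

```text
time: 13.52
ee_pos: [0.5441, 0.0993, 0.2226]
orientation: [-3.131, -0.002, -0.406]
contact_force: [-0.2, -0.7, -0.6]
width: 0.446
```

Request:
send_rows:
  rows:
    - [-20,-60,0,0,0,0,38]
    - [-25,-60,0,0,0,0,38]
    - [-25,-60,0,0,0,0,38]
    - [-20,-50,0,0,0,0,38]
    - [0,0,0,0,0,0,38]

```text
time: 14.15
ee_pos: [0.4518, -0.135, 0.2264]
orientation: [-3.127, -0.008, -0.428]
contact_force: [0.7, 0.8, 0.8]
width: 0.446
```

```bash
python3 m.py a4
```

```text
14.15 [ 0.4518 -0.135   0.2264] [-3.1268 -0.0078 -0.4276] [ 0.4648  0.1729 -0.2302  1.7609  0.028   1.202  -0.1994] 0.44551920505141523
scene hatch [0.6053 0.1518 0.0984] angle 0.00011127312289505301 (tilt, + = along -ex) [-0.0004 -0.0012  1.    ]
slot 570 ((574.4722900390625, 155.05184936523438), (31.54730224609375, 81.70292663574219), 76.02397918701172) dir 165.94425365275745 cam 89.65574634724253
side hatch [0.5962 0.1547 0.1013] angle 0.0024715270518131808 (tilt, + = along -ex) [-0.0026 -0.0001  1.    ]
slot 505 ((572.8106079101562, 153.82736206054688), (30.616853713989258, 80.7004165649414), 75.56012725830078) dir 165.47506167439852 cam 90.12493832560148
```

View pics/a4.png

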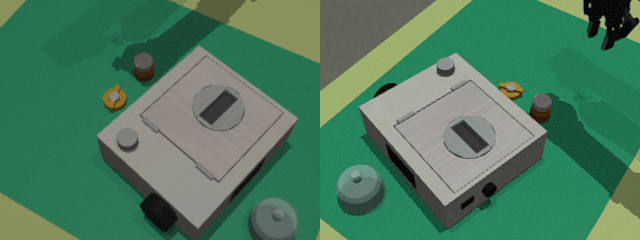

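The hatch is flush, the slot is at 90° to the hinge, the loose things are where they were, and the gripper is clear.

```bash
python3 -c "
from station import env
print(env.finish_job())"
```

```text
the job is handed in; nothing more can be done
None
```

The hatch is shut and the fastener is locked. The job was handed in at about 14 s of the 42 s allowed; no verdict is reported.

**What I did:** I pushed the hatch down near its free edge with the shut fingertips, from about 0.25 rad to flush. Then I set both fingertips in the slot, opened to 38 mm, and turned them clockwise about the fastener's axis. The twist torque rose to 2.3 N m, which I took as the stop. I backed off the slack, lifted out and moved clear.

**Last checks, from both cameras:**
- **Hatch:** the angle measured 0.0001 rad in one view and 0.0025 rad in the other, against a limit of 0.025.
- **Fastener:** the turn measured 89.7° and 90.1°, against the 81.4° needed.
- **Loose things:** by eye, the dome, jar, holder and tin look unmoved in the pictures before the turn and after the end; I did not measure their shifts.
- **Gripper:** it ended about 0.3 m from the fastener with its fingertips about 0.2 m above the bench, touching nothing (force readings only noise).

**Discrepancy:** the fingertips stopped sinking at a tool height of about 109 mm with almost no force reading. I could not tell whether they had reached the slot floor, but the slot turned with them.

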